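# Set a kiln shelf with bisque vases in order of height

## Robot

A 6-joint arm with a two-finger parallel gripper is mounted at the origin on the work surface. World frame = base frame: x ahead of the robot, y to its left, z up, the work surface at z = 0. Lengths are in m, angles in rad, forces in N, time in s.
With the tool pointing down it reaches from about 0.35 to 0.95 m from the base axis. Payload 17.4 kg.
Tool frame: the origin (TCP) lies at the very end of the fingers, on their centre line; the grasp point (between the pads) lies behind it (r.grip_depth is the z of the grasp point in the tool frame, in m); z points along the fingers, y is the line along which they close (so a half turn about z gives the same grasp; the last joint's range is limited). The gripper opens to 93 mm and grips with 3 to 60 N. Pads are 15 mm wide; open, the fingers measure 128 mm over their backs; the gripper's body (75 mm by 188 mm) begins 65 mm behind the grasp point.
Start: joints at [1.08, 0.116, 1.442, -0, 1.584, -0.038], TCP at [0.295, 0.607, 0.219] pointing down, gripper open.
Joint ranges: [-2.83, 2.83], [-0.83, 2.19], [0.07, 2.5], [-1.14, 4.28], [0.01, 3], [-2.97, 2.97]. Speed limits (rad/s): [1.89, 1.89, 2.22, 3.14, 3.14, 3.14].

## Interface

Orientations are given as a unit quaternion [w, x, y, z].
In Python, from bench import r gives the robot as it stands. The module is installed in compiled form; this text tells all that it offers.
- The arm moves only by the tool apply_moves, never from a script. Its arguments are lists of equal length, an entry for each row: "translation": the shift along the tool's x, y, z in mm, a list of three; "spin": the turn about the tool's z in degrees; "fingers": the closure in counts, from 0 (fully open) to 255 (shut). A call has 1 to 10 rows; each row shifts and turns the commanded pose from where the row before left it, along the tool's axes as they then stand; what a row does not reach is not made up. A row lasts 1/10 s, in which the tool goes at most 50 mm and 8.59 degrees, less where a joint would pass 70% of its speed; a pose out of reach is approached as far as the arm can. A call with a gripper value outside its range is refused whole. The fingers move at their own pace and stop on an object; "newtons" is the grip in N (left out, the last holds). Time passes only in rows, so rows that do not move let the fingers close. It gives the time, the measured TCP pose, the force, the opening and the grip force at its end, in the units of the state.
- r.state(): the state, without advancing time (a new reading comes with each control period).
- r.snapshot(name): name is "side" or "top"; returns the picture (420x560x3 uint8, red, green, blue); there is no depth.
- r.calibration(name): a dict with "K" (3x3 intrinsics, pixels), "k1" (the pictures are not rectified: a ray, as slopes to the right and down, at radius r is drawn at 1 + k1 r^2 times it, then the intrinsics apply), "view" (4x4, takes a point from world to camera coordinates). Camera axes: x right, y down, z forward; pixel columns grow to the right and rows downward; lengths in m; the calibration is good to about 2 mm. A picture is of the moment at which its call begins. calibration takes no time and is no camera call.
- r.finish_job(): hands the job in; it is judged then, once.
The state is a dict: "t": time; "joints": joint angles; "qvel": joint speeds; "joint_efforts": joint torques, N m; "eef_pos": TCP position; "ee_rot": TCP orientation; "ft_force": force on the tool from outside, world axes, zero at the start; "moment": the same for the moment, N m; "grip_width": opening from 0.0 (shut) to 1.0 (fully open); "finger_force": force on a finger pad.
Only numpy, scipy, OpenCV 4.12 (cv2) and the standard library are available. Lean on these libraries where they do the work, as an engineer would, in place of code of your own. Each camera call takes 0.05 s, during which the arm holds its last target. There are 200 camera calls.

## Task

Set the kiln shelf for the firing: stand the four bisque vases upright in the middle of the four round kiln cookies, one on each, stepping up in height along the row, with the shortest vase beside the cone pack (so that its cones stay in view) and the tallest at the far end of the row. Set the vases down gently, let none of them fall over, and leave the cone pack and the test tile where they stand.

Things in the scene. Friction and masses are not known exactly. Their poses are not given: they have to be found in the camera images.
- vase_squat: Shortest vase, 80 mm tall: low round belly 68 mm across at 22 mm height, straight neck 28 mm diameter from 47 to 75 mm height, lip 32 mm across at the top; foot 42 mm; about 0.13 kg. Loose, upright on the bench between robot and kiln shelf, place varies. Unglazed buff clay like the others. Origin: centre of the underside (foot), z up its axis; round, so yaw does not matter.
- vase_bottle: Second shortest vase, 105 mm tall: straight body 52 mm across up to 48 mm height, straight neck 27 mm diameter from 68 to 100 mm height, lip 31 mm; foot 44 mm; about 0.16 kg. Loose, upright on the bench between robot and kiln shelf, place varies. Unglazed buff clay like the others. Origin: centre of the underside (foot), z up its axis; round, so yaw does not matter.
- vase_globe: Second tallest vase, 130 mm tall: round belly 70 mm across at 40 mm height, straight neck 28 mm diameter from 88 to 125 mm height, lip 34 mm; foot 42 mm; about 0.22 kg. Loose, upright on the bench between robot and kiln shelf, place varies. Unglazed buff clay like the others. Origin: centre of the underside (foot), z up its axis; round, so yaw does not matter.
- vase_slim: Tallest vase, 155 mm tall: slim body 56 mm across at 55 to 75 mm height, straight neck 29 mm diameter from 117 to 150 mm height, lip 33 mm; foot 44 mm; about 0.24 kg. Loose, upright on the bench between robot and kiln shelf, place varies. Unglazed buff clay like the others. Origin: centre of the underside (foot), z up its axis; round, so yaw does not matter.
- cookie_a: Kiln cookie: one of four identical fixed cream discs, 84 mm diameter, 10 mm thick, in a rough row about 105 mm apart along the kiln shelf. Origin: centre of its underside, on the shelf top 40 mm above the bench; a vase's foot rests 10 mm above this origin. The letter says nothing of its place in the row.
- cookie_b: Kiln cookie: one of four identical fixed cream discs, 84 mm diameter, 10 mm thick, in a rough row about 105 mm apart along the kiln shelf. Origin: centre of its underside, on the shelf top 40 mm above the bench; a vase's foot rests 10 mm above this origin. The letter says nothing of its place in the row.
- cookie_c: Kiln cookie: one of four identical fixed cream discs, 84 mm diameter, 10 mm thick, in a rough row about 105 mm apart along the kiln shelf. Origin: centre of its underside, on the shelf top 40 mm above the bench; a vase's foot rests 10 mm above this origin. The letter says nothing of its place in the row.
- cookie_d: Kiln cookie: one of four identical fixed cream discs, 84 mm diameter, 10 mm thick, in a rough row about 105 mm apart along the kiln shelf. Origin: centre of its underside, on the shelf top 40 mm above the bench; a vase's foot rests 10 mm above this origin. The letter says nothing of its place in the row.
- cone_pack: Witness cone pack: a loose clay bar 76 mm long (x, across the shelf), 24 wide, 14 high with three slender cones standing on it, 69 mm high in all, 0.09 kg. Stands on the shelf beyond one end of the row of cookies (which end varies), 88 mm from the nearest cookie's middle. Shelf: fixed slab 160 x 570 mm, top 40 mm above the bench, long side roughly along y. Origin: centre of the bar's underside.
- test_tile: Glaze test tile: an L-shaped upright clay tile, 45 x 42 mm foot, 65 mm tall, loose, 0.07 kg; stands on the kiln shelf beyond the other end of the row. Origin: centre of the foot's underside, on the shelf; z up.
Things that resemble listed ones, but are neither listed nor needed, are in the scene too. What is shaped like the vase_globe but blue or yellow is not meant. Leave any orange or purple look-alike of the vase_squat alone.

How it is judged:
By the outcome, as a careful person would: the job done as asked, in the order asked, and still so for the second after the job is handed in, with the robot touching nothing.
It also fails if it takes over 90 s, if anything falls off the work surface, if the arm or the gripper's body presses on something with over 40 N, if the wrist force passes 120 N, or if a joint passes its speed limit or range.

## Working session

There is one attempt and no reset: what is moved stays moved. The work goes in short steps, Python scripts to look and compute and a tool call to move; the robot and the scene stay as the last step left them, time stands still between calls to the robot, and variables do not carry over. Pictures are saved under pics/ and viewed, at most 14 in all, crops included, and the job is handed in when it is done.

Besides the shell and the picture viewer there is one more tool, called by a JSON object that holds its "fn" and its "kwargs". apply_moves: Moves the arm, as the interface text tells. Its arguments: {"type":"object","properties":{"translation":{"type":"array"},"spin":{"type":"array"},"fingers":{"type":"array"},"newtons":{"type":"number"}},"required":["translation","spin","fingers"]}

```bash
mkdir -p pics; python3 - <<'E'
from bench import r
import cv2,numpy as np
print(r.state(), r.grip_depth)
for n in("top","side"):
    im=r.snapshot(n); np.save(f"pics/{n}0.npy",im); cv2.imwrite(f"pics/{n}0.png",im[...,::-1])
    c=r.calibration(n); print(n,c)
E
```

```text
{'t': 0.0, 'joints': array([ 1.08018909e+00,  1.16465746e-01,  1.44226925e+00, -1.12739010e-05,
        1.58398567e+00, -3.77758870e-02]), 'qvel': array([-0.00120621,  0.0010473 ,  0.00024014, -0.00138634,  0.00044624,
       -0.00033139]), 'joint_efforts': array([-1.62770786e-03, -7.21244359e+01, -6.22635984e+01,  7.78248743e-02,
        2.35148653e-02, -1.22344995e-04]), 'eef_pos': array([0.29522164, 0.60678954, 0.21791635]), 'ee_rot': array([-1.41837756e-04,  2.24486165e-01,  9.74477113e-01, -5.45910494e-04]), 'ft_force': array([-1.06000368, -0.28487791,  0.03752204]), 'moment': array([ 0.06637953, -0.01271168,  0.00311813]), 'finger_force': 0.0, 'grip_width': 1.0026377671554925} -0.0188
top {'K': array([[527.14188353,   0.        , 278.11006405],
       [  0.        , 527.14188353, 215.45833176],
       [  0.        ,   0.        ,   1.        ]]), 'k1': -0.14148532768377026, 'view': array([[-0.02890996, -0.99955108, -0.00786498,  0.04288612],
       [-0.99287191,  0.02962516, -0.11544576,  0.42521619],
       [ 0.11562694,  0.00447139, -0.99328265,  1.36919971],
       [ 0.        ,  0.        ,  0.        ,  1.        ]])}
side {'K': array([[529.81168368,   0.        , 281.27755531],
       [  0.        , 529.81168368, 204.92739967],
       [  0.        ,   0.        ,   1.        ]]), 'k1': -0.1570210484600705, 'view': array([[ 0.85496175, -0.51863715,  0.00747746, -0.37372288],
       [-0.37961532, -0.63548101, -0.67235117,  0.20307079],
       [ 0.35345808,  0.57199598, -0.74019456,  1.11285802],
       [ 0.        ,  0.        ,  0.        ,  1.        ]])}
```

View pics/top0.png

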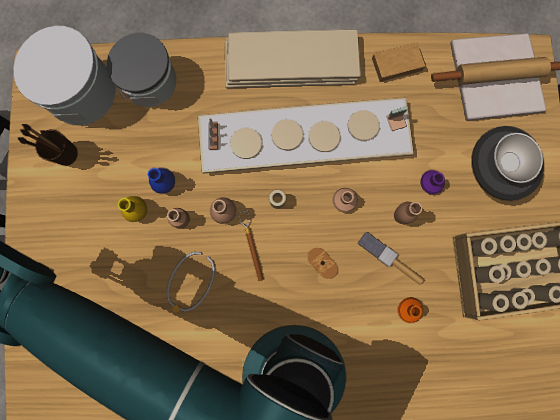

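View pics/side0.png

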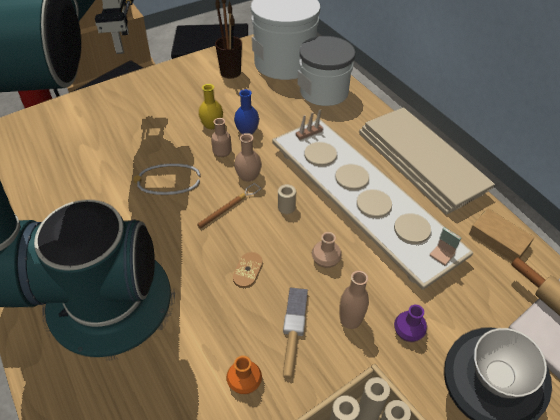

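The top view shows the cone pack at (214,135), to the left of the row. The cookies are at (245,142), (287,134), (324,136) and (363,125), and the tile is at (398,118). The vases are the bottle (178,217), globe (222,210), squat (345,199) and slim (408,212); the grey cup at (278,199) is a distractor. The side view agrees: bottle (221,137), globe (248,160), squat (327,250), slim (354,300).

```bash
cat > h.py <<'E'
import cv2,numpy as np
from bench import r
def cal(n):
    c=r.calibration(n); return c["K"],c["k1"],c["view"]
def ray(n,uv):
    K,k,V=cal(n); d=np.array([k,0,0,0,0.])
    p=cv2.undistortPoints(np.array([[uv]],float),K,d)[0,0]
    R,t=V[:3,:3],V[:3,3]
    return -R.T@t, R.T@np.array([p[0],p[1],1.])
def onz(n,uv,z):
    o,d=ray(n,uv); return o+d*(z-o[2])/d[2]
def proj(n,P):
    K,k,V=cal(n); rv=cv2.Rodrigues(V[:3,:3])[0]
    return cv2.projectPoints(np.array([P],float),rv,V[:3,3],K,np.array([k,0,0,0,0.]))[0][0,0]
def shot(n,name):
    im=r.snapshot(n); cv2.imwrite(f"pics/{name}.png",im[...,::-1]); return im
E
python3 - <<'E'
from h import *
t=np.load("pics/top0.npy"); s=np.load("pics/side0.npy")
# cookies: cream on white shelf
hsv=cv2.cvtColor(t,cv2.COLOR_RGB2HSV); sub=np.zeros_like(hsv[...,0]); sub[98:172,228:388]=1
m=((hsv[...,1]>45)&(hsv[...,2]>120)&(sub>0)).astype(np.uint8)
for c in cv2.findContours(m,0,1)[0]:
    if cv2.contourArea(c)>300:
        (u,v),ax,_=cv2.fitEllipse(c); p=onz("top",(u,v),.05); print("cookie",(u,v),ax,p.round(4), proj("side",p).round(1))
a=cv2.resize(t[185:235,150:250],None,fx=7,fy=7,interpolation=2); b=cv2.resize(t[180:230,325:425],None,fx=7,fy=7,interpolation=2)
o=cv2.resize(np.vstack([t[190:230,160:250],t[180:220,330:420]]),None,fx=7,fy=7,interpolation=2)
cv2.imwrite("pics/cropt.png",o[...,::-1])
o=np.hstack([s[110:190,200:280],s[225:335,300:380][0:110][:80] ,s[260:340,315:395]]);o=cv2.resize(o,None,fx=3.3,fy=3.3,interpolation=2); cv2.imwrite("pics/crops.png",o[...,::-1])
E
```

```text
cookie (437.25750732421875, 163.15257263183594) (10.270428657531738, 306.230224609375) [ 0.5507 -0.3969  0.05  ] [432.3 310.7]
cookie (245.74615478515625, 142.6966094970703) (29.012428283691406, 30.422903060913086) [0.6199 0.1103 0.05  ] [320. 152.]
cookie (324.1325378417969, 136.02154541015625) (28.572816848754883, 30.81301498413086) [ 0.6317 -0.0979  0.05  ] [373.5 201.5]
cookie (286.9009704589844, 134.16220092773438) (28.919206619262695, 30.496335983276367) [0.6397 0.0007 0.05  ] [351.5 175. ]
cookie (363.19281005859375, 124.89219665527344) (28.90042495727539, 30.208261489868164) [ 0.6597 -0.2036  0.05  ] [411.6 226.2]
cookie (179.476806640625, 107.2862548828125) (13.19278335571289, 367.17376708984375) [0.7246 0.2875 0.05  ] [315.4 103.5]
```

View pics/cropt.png

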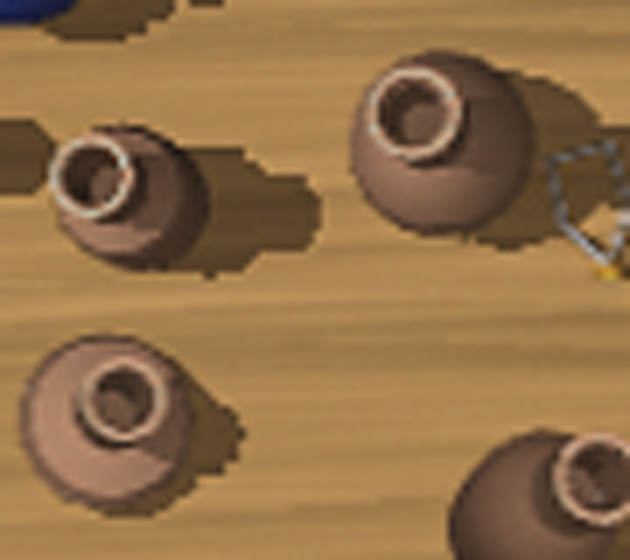

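View pics/crops.png

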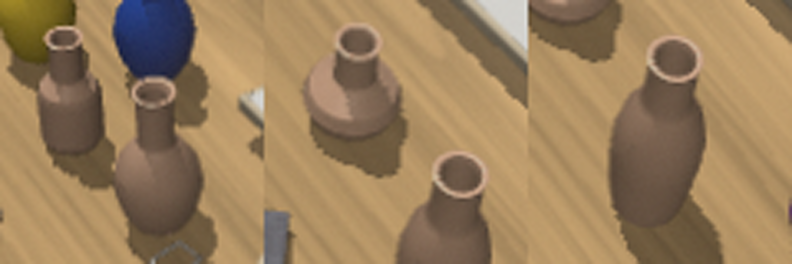

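The crops show rim centres in full-image pixels. In the top view: bottle (172.7,214.7), globe (218.8,205.7), squat (347.1,196.6), slim (414.9,207.9). In the side view: (219,121.4), (246.2,137.4), (328,237.3), (359.1,277.2). The blue vase stands near the globe and the bottle.

```bash
python3 - <<'E'
from h import *
D=dict(bottle=((172.7,214.7),(219,121.4),.105),globe=((218.8,205.7),(246.2,137.4),.13),squat=((347.1,196.6),(328,237.3),.08),slim=((414.9,207.9),(359.1,277.2),.155))
for k,(a,b,h) in D.items():
    o1,d1=ray("top",a);o2,d2=ray("side",b)
    s=np.linalg.lstsq(np.c_[d1,-d2],o2-o1,rcond=None)[0]; tri=(o1+s[0]*d1+o2+s[1]*d2)/2; gap=np.linalg.norm(o1+s[0]*d1-o2-s[1]*d2)
    print(k,"top",onz("top",a,h).round(4),"side",onz("side",b,h).round(4),"tri",tri.round(4),gap.round(4))
for uv,z in(((160,175),.13),((131,203),.13),((278,198),.06),((433,180),.08)): print(onz("top",uv,z).round(3))
# side-view check of cookies
s=np.load("pics/side0.npy");hsv=cv2.cvtColor(s,cv2.COLOR_RGB2HSV)
m=((hsv[...,1]>45)&(hsv[...,2]>120)).astype(np.uint8)
for P in ([.62,.11],[.64,0],[.632,-.098],[.66,-.204]):
    u,v=proj("side",P+[.05]).astype(int); mm=np.zeros_like(m); mm[v-19:v+20,u-24:u+25]=m[v-19:v+20,u-24:u+25]
    c=max(cv2.findContours(mm,0,1)[0],key=cv2.contourArea); e=cv2.fitEllipse(c); print(e[0],e[1],onz("side",e[0],.049).round(4))
E
```

```text
bottle top [0.4268 0.2944 0.105 ] side [0.426  0.2916 0.105 ] tri [0.4273 0.295  0.1021] 0.0003
globe top [0.4425 0.1748 0.13  ] side [0.4425 0.1737 0.13  ] tri [0.4428 0.1748 0.129 ] 0.0004
squat top [ 0.4631 -0.1474  0.08  ] side [ 0.4622 -0.1502  0.08  ] tri [ 0.4638 -0.1479  0.0765] 0.0005
slim top [ 0.4197 -0.3014  0.155 ] side [ 0.419  -0.3047  0.155 ] tri [ 0.4205 -0.3026  0.1511] 0.0009
[0.524 0.321 0.13 ]
[0.456 0.394 0.13 ]
[0.468 0.029 0.06 ]
[ 0.5   -0.373  0.08 ]
(320.1249694824219, 153.02914428710938) (20.572839736938477, 31.042842864990234) [0.6187 0.1078 0.049 ]
(351.8872375488281, 176.10043334960938) (22.407176971435547, 32.4250602722168) [ 0.6389 -0.0022  0.049 ]
(373.9713439941406, 202.63844299316406) (24.72892951965332, 34.204978942871094) [ 0.631  -0.1007  0.049 ]
(412.3462219238281, 227.4955596923828) (26.115127563476562, 35.66061019897461) [ 0.6594 -0.2069  0.049 ]
```

{"fn": "apply_moves", "kwargs": {"translation": [[0,0,-10],[0,0,-10],[0,0,-10],[0,0,-10],[0,0,-10],[0,0,-10],[0,0,-10],[0,0,-10]], "spin": [8,8,8,8,8,8,8,8], "fingers": [60,60,60,60,60,60,60,60], "newtons": 15}}

```text
t: 0.9
eef_pos: [0.2953, 0.6069, 0.2986]
ee_rot: [0.0, 0.709, 0.705, -0.0]
ft_force: [0.8, 0.1, -1.1]
grip_width: 0.767
finger_force: 0.0
```

The measured points agree between the two views to about 3 mm, and the rim heights match the given sizes. I'll take the bottle first.

{"fn": "apply_moves", "kwargs": {"translation": [[-35,15,10],[-35,15,10],[-35,15,10],[-35,15,10],[-35,15,10],[-35,15,10],[-35,15,10],[-35,15,20],[-34,11,20],[0,0,0]], "spin": [0,0,0,0,0,0,0,0,0,0], "fingers": [70,70,70,70,70,70,70,70,70,70]}}

```text
t: 1.9
eef_pos: [0.4267, 0.2896, 0.1858]
ee_rot: [-0.0, 0.708, 0.706, -0.002]
ft_force: [-0.9, -0.5, -0.0]
grip_width: 0.725
finger_force: 0.0
```

{"fn": "apply_moves", "kwargs": {"translation": [[3,0,0],[0,0,20],[0,0,20],[0,0,20],[0,0,20],[0,0,20],[0,0,15],[0,0,0]], "spin": [0,0,0,0,0,0,0,0], "fingers": [70,70,70,70,70,70,70,70]}}

```text
t: 2.7
eef_pos: [0.4257, 0.2966, 0.0721]
ee_rot: [-0.0, 0.706, 0.708, -0.001]
ft_force: [0.2, 0.5, -0.6]
grip_width: 0.727
finger_force: 0.0
```

```bash
python3 - <<'E'
from h import *
print(r.state()['eef_pos'])
a=shot("top","a1");b=shot("side","b1")
o=np.hstack([cv2.resize(a[170:250,120:260],(525,300),interpolation=2),cv2.resize(b[80:190,160:260],(272,300),interpolation=2)])
cv2.imwrite("pics/c1.png",o[...,::-1])
E
```

```text
[0.42573415 0.2965566  0.07208922]
```

View pics/c1.png

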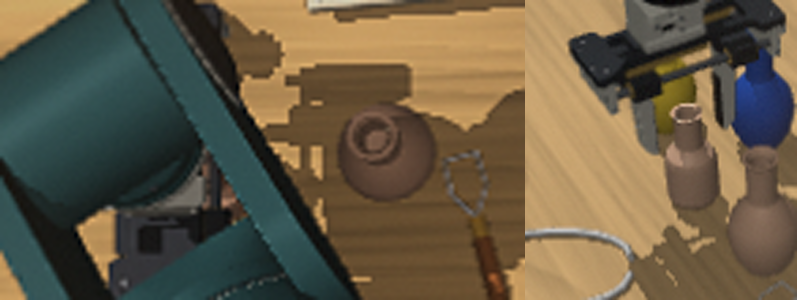

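The tips straddle the neck: crop fingers at (648,140) and (725,120), neck at (687,130). I'll close on it.

{"fn": "apply_moves", "kwargs": {"translation": [[-2,0,0],[0,0,0],[0,0,0],[0,0,0],[0,0,0],[0,0,0],[0,0,-5],[0,0,-10],[0,0,-10],[0,0,0]], "spin": [0,0,0,0,0,0,0,0,0,0], "fingers": [120,150,170,190,255,255,255,255,255,255], "newtons": 20}}

```text
t: 3.8
eef_pos: [0.4273, 0.2946, 0.1007]
ee_rot: [0.0, 0.707, 0.707, 0.001]
ft_force: [0.3, -0.8, -1.4]
grip_width: 0.299
finger_force: 20.0
```

{"fn": "apply_moves", "kwargs": {"translation": [[0,0,-20],[0,0,-40],[0,0,-35],[-10,7,-5],[-25,18,0],[-30,22,0],[-30,22,0],[-30,22,0],[-30,22,0],[-30,22,0]], "spin": [0,0,0,0,0,0,0,0,0,0], "fingers": [255,255,255,255,255,255,255,255,255,255]}}

```text
t: 4.8
eef_pos: [0.5624, 0.1074, 0.1978]
ee_rot: [-0.0, 0.707, 0.707, -0.0]
ft_force: [-0.1, 0.6, -1.6]
grip_width: 0.304
finger_force: 20.0
```

{"fn": "apply_moves", "kwargs": {"translation": [[-30,22,0],[-30,22,0],[-30,22,0],[-14,10,0],[-4,2,0],[0,0,0],[0,0,0]], "spin": [0,0,0,0,0,0,0], "fingers": [255,255,255,255,255,255,255]}}

```text
t: 5.5
eef_pos: [0.6394, 0.0022, 0.1986]
ee_rot: [-0.0, 0.707, 0.708, 0.0]
ft_force: [1.0, 0.3, -2.0]
grip_width: 0.3
finger_force: 20.0
```

{"fn": "apply_moves", "kwargs": {"translation": [[-1,0,10],[0,0,20],[0,0,20],[0,0,10],[0,0,5],[0,0,0]], "spin": [0,0,0,0,0,0], "fingers": [255,255,255,255,255,255]}}

```text
t: 6.1
eef_pos: [0.6397, 0.0006, 0.1334]
ee_rot: [-0.0, 0.707, 0.708, -0.0]
ft_force: [-0.2, -0.0, -2.3]
grip_width: 0.302
finger_force: 20.0
```

```bash
python3 - <<'E'
from h import *
print(r.state()['eef_pos'],r.state()['ft_force'])
a=shot("top","a2");b=shot("side","b2")
o=np.hstack([cv2.resize(a[90:180,190:300],(367,300),interpolation=2),cv2.resize(b[60:230,270:470],(400,340),interpolation=2)[:300]])
cv2.imwrite("pics/c2.png",o[...,::-1])
E
```

```text
[6.39724658e-01 5.96212373e-04 1.33363439e-01] [-0.1636857  -0.01101215 -2.25200259]
```

View pics/c2.png

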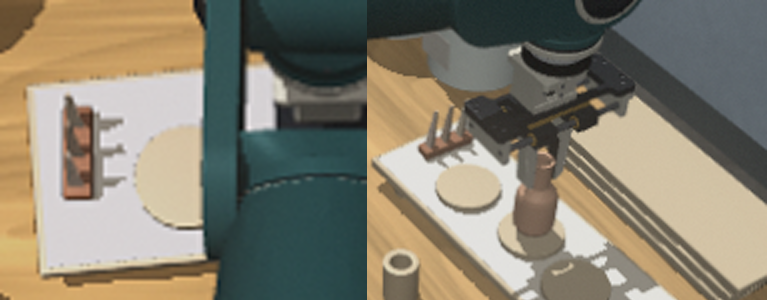

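The side view shows the vase upright and centred over cookie 2: crop vase axis at about 535, cookie centre at about 533. I'll lower it slowly.

{"fn": "apply_moves", "kwargs": {"translation": [[0,0,2],[0,0,2],[0,0,2],[0,0,1],[0,0,1],[0,0,0]], "spin": [0,0,0,0,0,0], "fingers": [255,255,255,255,255,255]}}

```text
t: 6.8
eef_pos: [0.6399, 0.0003, 0.1255]
ee_rot: [-0.0, 0.707, 0.707, -0.0]
ft_force: [0.2, -0.1, -1.9]
grip_width: 0.301
finger_force: 20.0
```

{"fn": "apply_moves", "kwargs": {"translation": [[0,0,1],[0,0,0],[0,0,1],[0,0,0]], "spin": [0,0,0,0], "fingers": [255,255,255,255]}}

```text
t: 7.2
eef_pos: [0.64, 0.0003, 0.1238]
ee_rot: [0.0, 0.707, 0.707, 0.0]
ft_force: [-0.9, -0.2, 0.0]
grip_width: 0.3
finger_force: 20.0
```

{"fn": "apply_moves", "kwargs": {"translation": [[0,0,0],[0,0,0],[0,0,0],[0,0,-5],[0,0,-20],[0,0,-35],[0,0,-35],[-30,-36,0],[-40,-46,0],[-40,-46,0]], "spin": [0,0,0,0,0,0,0,0,0,0], "fingers": [165,140,110,110,110,100,70,70,70,70]}}

```text
t: 8.2
eef_pos: [0.5273, -0.096, 0.2191]
ee_rot: [0.0, 0.706, 0.708, 0.0]
ft_force: [0.2, -1.1, 0.2]
grip_width: 0.723
finger_force: 0.0
```

{"fn": "apply_moves", "kwargs": {"translation": [[-30,-36,20],[-9,-13,30],[0,0,40],[0,0,10],[0,0,0]], "spin": [0,0,0,0,0], "fingers": [70,70,70,70,70]}}

```text
t: 8.7
eef_pos: [0.4799, -0.1337, 0.1185]
ee_rot: [-0.001, 0.707, 0.707, -0.0]
ft_force: [-0.2, 0.3, 0.9]
grip_width: 0.722
finger_force: 0.0
```

```bash
python3 - <<'E'
from h import *
print(r.state()['eef_pos'],r.state()['ft_force'])
a=shot("top","a3");b=shot("side","b3")
o=np.hstack([cv2.resize(a[90:240,230:400],(340,300),interpolation=2),cv2.resize(b[130:300,260:460],(400,340),interpolation=2)[:300]])
cv2.imwrite("pics/c3.png",o[...,::-1])
E
```

```text
[ 0.47992019 -0.13365399  0.11851906] [-0.18973941  0.29636347  0.93532879]
```

View pics/c3.png

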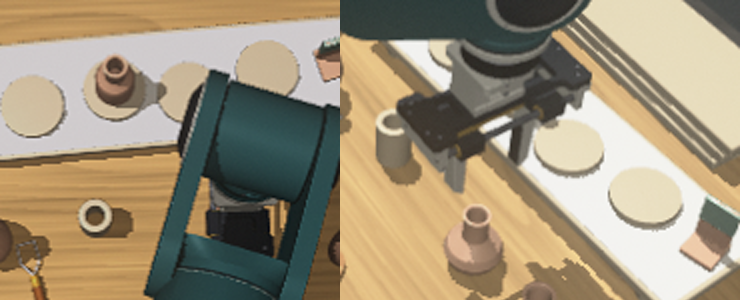

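The bottle stands on cookie 2, and the squat is ahead of the gripper because moves over 50 mm were cut short. I'll correct for that, and check the bottle's centring from its rim at about (288,122.5).

{"fn": "apply_moves", "kwargs": {"translation": [[-15,-17,0],[0,0,0],[0,0,0]], "spin": [0,0,0], "fingers": [70,70,70]}}

```text
t: 9.1
eef_pos: [0.4641, -0.149, 0.1207]
ee_rot: [0.001, 0.707, 0.707, 0.001]
ft_force: [-0.6, 0.7, 1.0]
grip_width: 0.724
finger_force: 0.0
```

```bash
python3 - <<'E'
from h import *
print(r.state()['eef_pos'])
print(onz("top",(287.5,122.3),.155),proj("top",[.639,0,.155]))
a=cv2.imread("pics/a3.png")[...,::-1]; g=cv2.cvtColor(a,cv2.COLOR_RGB2HSV)
print(onz("top",(260+0,0),.1)[:1])
E
```

```text
[ 0.46413162 -0.14904216  0.1207045 ]
[6.40777940e-01 7.15345622e-05 1.55000000e-01] [287.55216096 122.99667063]
[1.00380177]
```

{"fn": "apply_moves", "kwargs": {"translation": [[0,0,20],[0,0,20],[0,0,20],[0,0,12],[0,0,0],[0,0,0]], "spin": [0,0,0,0,0,0], "fingers": [70,70,70,70,70,70]}}

```text
t: 9.7
eef_pos: [0.4638, -0.1489, 0.0479]
ee_rot: [0.0, 0.707, 0.708, 0.0]
ft_force: [0.5, -0.2, 0.4]
grip_width: 0.728
finger_force: 0.0
```

{"fn": "apply_moves", "kwargs": {"translation": [[0,0,0],[0,0,0],[0,0,0],[0,0,0],[0,0,0],[0,0,0],[0,0,-5],[0,0,-10],[0,0,-10],[0,0,0]], "spin": [0,0,0,0,0,0,0,0,0,0], "fingers": [120,150,170,190,255,255,255,255,255,255], "newtons": 20}}

```text
t: 10.7
eef_pos: [0.4641, -0.1492, 0.0741]
ee_rot: [0.001, 0.707, 0.707, 0.001]
ft_force: [1.1, 0.4, -2.0]
grip_width: 0.314
finger_force: 20.0
```

{"fn": "apply_moves", "kwargs": {"translation": [[0,0,-20],[0,0,-40],[0,0,-35],[10,4,0],[30,10,0],[35,12,0],[35,15,0],[35,18,0],[35,22,0],[35,28,0]], "spin": [0,0,0,0,0,0,0,0,0,0], "fingers": [255,255,255,255,255,255,255,255,255,255]}}

```text
t: 11.7
eef_pos: [0.5723, 0.0682, 0.1665]
ee_rot: [-0.0, 0.707, 0.708, -0.0]
ft_force: [0.3, -0.4, -0.6]
grip_width: 0.315
finger_force: 20.0
```

{"fn": "apply_moves", "kwargs": {"translation": [[28,28,0],[12,14,0],[3,4,0],[0,0,0],[0,0,20],[0,0,20],[0,0,15],[0,0,5],[0,0,0],[0,0,0]], "spin": [0,0,0,0,0,0,0,0,0,0], "fingers": [255,255,255,255,255,255,255,255,255,255]}}

```text
t: 12.7
eef_pos: [0.6183, 0.1091, 0.108]
ee_rot: [0.0, 0.707, 0.707, 0.0]
ft_force: [0.1, 0.1, -1.2]
grip_width: 0.316
finger_force: 20.0
```

```bash
python3 - <<'E'
from h import *
print(r.state()['eef_pos'],r.state()['ft_force'])
b=shot("side","b4")
cv2.imwrite("pics/c4.png",cv2.resize(b[80:230,250:450],(600,450),interpolation=2)[...,::-1])
E
```

```text
[0.6182524 0.1090524 0.1079661] [ 0.06948969  0.12075989 -1.19327755]
```

View pics/c4.png

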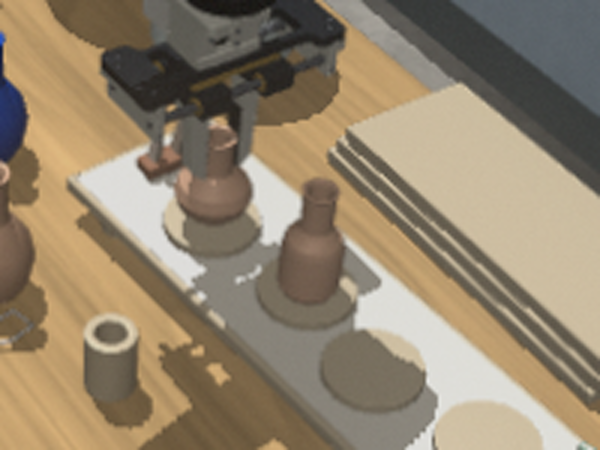

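The squat hangs upright over cookie 1, centred at crop (213,215), and the bottle stands on cookie 2. I'll lower it.

{"fn": "apply_moves", "kwargs": {"translation": [[0,0,3],[0,0,2],[0,0,2],[0,0,1],[0,0,1],[0,0,0],[0,0,0]], "spin": [0,0,0,0,0,0,0], "fingers": [255,255,255,255,255,255,255]}}

```text
t: 13.45
eef_pos: [0.618, 0.1093, 0.098]
ee_rot: [-0.0, 0.707, 0.707, -0.0]
ft_force: [0.2, 0.6, -1.9]
grip_width: 0.315
finger_force: 20.0
```

{"fn": "apply_moves", "kwargs": {"translation": [[0,0,1],[0,0,0],[0,0,0]], "spin": [0,0,0], "fingers": [255,255,255]}}

```text
t: 13.75
eef_pos: [0.6181, 0.1093, 0.0972]
ee_rot: [0.0, 0.707, 0.707, 0.0]
ft_force: [0.7, 0.5, 0.2]
grip_width: 0.315
finger_force: 20.0
```

{"fn": "apply_moves", "kwargs": {"translation": [[0,0,0.5],[0,0,0],[0,0,0]], "spin": [0,0,0], "fingers": [255,255,255]}}

```text
t: 14.05
eef_pos: [0.6182, 0.1093, 0.097]
ee_rot: [0.0, 0.707, 0.707, 0.0]
ft_force: [-2.1, 1.0, 5.2]
grip_width: 0.314
finger_force: 20.0
```

{"fn": "apply_moves", "kwargs": {"translation": [[0,0,0],[0,0,0],[0,0,0],[0,0,-5],[0,0,-25],[0,0,-40],[0,0,-40],[10,-25,0],[15,-40,0],[15,-40,0]], "spin": [0,0,0,0,0,0,0,0,0,0], "fingers": [165,140,110,110,110,100,70,70,70,70]}}

```text
t: 15.05
eef_pos: [0.5119, 0.1493, 0.2067]
ee_rot: [0.0, 0.707, 0.707, 0.0]
ft_force: [0.8, 0.1, 0.2]
grip_width: 0.725
finger_force: 0.0
```

{"fn": "apply_moves", "kwargs": {"translation": [[15,-40,0],[10,-31,10],[0,0,15],[0,0,0],[0,0,0]], "spin": [0,0,0,0,0], "fingers": [70,70,70,70,70]}}

```text
t: 15.55
eef_pos: [0.4424, 0.1739, 0.1817]
ee_rot: [-0.0, 0.707, 0.707, -0.0]
ft_force: [0.5, 0.3, -0.0]
grip_width: 0.728
finger_force: 0.0
```

Over the globe. I'll descend to TCP 0.092, then close and lift.

{"fn": "apply_moves", "kwargs": {"translation": [[0,0,20],[0,0,20],[0,0,20],[0,0,20],[0,0,10],[0,0,0],[0,0,0]], "spin": [0,0,0,0,0,0,0], "fingers": [70,70,70,70,70,70,70]}}

```text
t: 16.25
eef_pos: [0.4426, 0.174, 0.0924]
ee_rot: [0.0, 0.707, 0.707, 0.0]
ft_force: [0.3, 0.8, -0.5]
grip_width: 0.727
finger_force: 0.0
```

{"fn": "apply_moves", "kwargs": {"translation": [[0,0,0],[0,0,0],[0,0,0],[0,0,0],[0,0,0],[0,0,0],[0,0,-5],[0,0,-10],[0,0,-10],[0,0,0]], "spin": [0,0,0,0,0,0,0,0,0,0], "fingers": [120,150,170,190,255,255,255,255,255,255], "newtons": 22}}

```text
t: 17.25
eef_pos: [0.4427, 0.1743, 0.1185]
ee_rot: [0.001, 0.707, 0.707, 0.001]
ft_force: [0.6, 0.9, -3.0]
grip_width: 0.33
finger_force: 22.0
```

{"fn": "apply_moves", "kwargs": {"translation": [[0,0,-20],[0,0,-40],[0,0,-35],[-10,4,0],[-30,10,0],[-40,12,0],[-40,15,0],[-40,18,0],[-40,29,0],[-35,35,0]], "spin": [0,0,0,0,0,0,0,0,0,0], "fingers": [255,255,255,255,255,255,255,255,255,255]}}

```text
t: 18.25
eef_pos: [0.5654, -0.0634, 0.2109]
ee_rot: [0.0, 0.707, 0.707, -0.0]
ft_force: [0.4, 0.6, -1.9]
grip_width: 0.33
finger_force: 22.0
```

{"fn": "apply_moves", "kwargs": {"translation": [[-25,35,0],[-12,25,0],[-2,5,0],[0,0,0],[0,0,20],[0,0,20],[0,0,15],[0,0,5],[0,0,0],[0,0,0]], "spin": [0,0,0,0,0,0,0,0,0,0], "fingers": [255,255,255,255,255,255,255,255,255,255]}}

```text
t: 19.25
eef_pos: [0.6304, -0.0996, 0.1526]
ee_rot: [0.0, 0.707, 0.708, 0.0]
ft_force: [0.9, 0.9, -2.2]
grip_width: 0.328
finger_force: 22.0
```

```bash
python3 - <<'E'
from h import *
print(r.state()['eef_pos'],r.state()['ft_force'])
b=shot("side","b5")
cv2.imwrite("pics/c5.png",cv2.resize(b[100:250,270:470],(600,450),interpolation=2)[...,::-1])
E
```

```text
[ 0.63039723 -0.0996432   0.15255634] [ 0.93916226  0.94454069 -2.19804446]
```

View pics/c5.png

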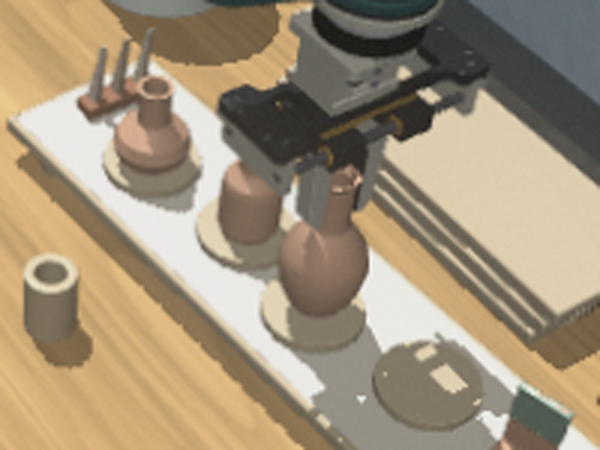

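The squat stands well on cookie 1, and the globe hangs over cookie 3, foot about 10 mm above it and just right of crop (314,310). Lowering.

{"fn": "apply_moves", "kwargs": {"translation": [[0,0,3],[0,0,2],[0,0,2],[0,0,1],[0,0,1],[0,0,0.5],[0,0,0],[0,0,0]], "spin": [0,0,0,0,0,0,0,0], "fingers": [255,255,255,255,255,255,255,255]}}

```text
t: 20.1
eef_pos: [0.6302, -0.0998, 0.1421]
ee_rot: [0.0, 0.707, 0.707, 0.0]
ft_force: [-0.2, 0.4, -2.4]
grip_width: 0.329
finger_force: 22.0
```

{"fn": "apply_moves", "kwargs": {"translation": [[0,0,1],[0,0,0],[0,0,0]], "spin": [0,0,0], "fingers": [255,255,255]}}

```text
t: 20.4
eef_pos: [0.6305, -0.0999, 0.1418]
ee_rot: [0.001, 0.707, 0.707, 0.0]
ft_force: [-0.2, -1.3, 5.4]
grip_width: 0.33
finger_force: 22.0
```

{"fn": "apply_moves", "kwargs": {"translation": [[0,0,0],[0,0,0],[0,0,0],[0,0,-5],[0,0,-25],[0,0,-40],[0,0,-20],[-23,-21,0],[-30,-30,0],[-30,-30,0]], "spin": [0,0,0,0,0,0,0,0,0,0], "fingers": [165,140,110,110,110,100,70,70,70,70]}}

```text
t: 21.4
eef_pos: [0.5484, -0.1833, 0.2312]
ee_rot: [-0.0, 0.706, 0.708, -0.0]
ft_force: [0.3, 1.2, -0.2]
grip_width: 0.724
finger_force: 0.0
```

{"fn": "apply_moves", "kwargs": {"translation": [[-30,-30,0],[-30,-30,0],[-30,-30,0],[-20,-25,0],[-10,-15,10],[0,0,0],[0,0,0]], "spin": [0,0,0,0,0,0,0], "fingers": [70,70,70,70,70,70,70]}}

```text
t: 22.1
eef_pos: [0.4195, -0.3029, 0.2213]
ee_rot: [0.0, 0.707, 0.707, 0.0]
ft_force: [0.4, 0.4, -0.6]
grip_width: 0.725
finger_force: 0.0
```

```bash
python3 - <<'E'
from h import *
print(r.state()['eef_pos'])
b=shot("side","b6")
cv2.imwrite("pics/c6.png",cv2.resize(b[100:350,270:470],(560,700),interpolation=2)[:600,...,::-1])
E
```

```text
[ 0.41952386 -0.30287357  0.22134871]
```

View pics/c6.png

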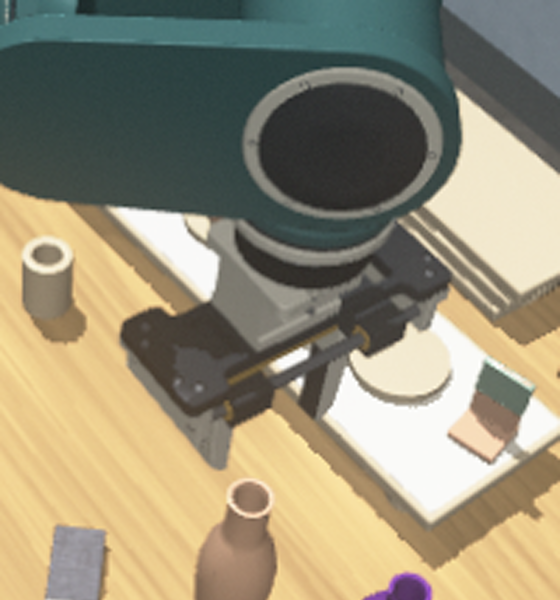

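The open fingers are above the slim vase's lip (crop 248,497), with the tip midpoint over it. I'll descend to 0.119 and grasp.

{"fn": "apply_moves", "kwargs": {"translation": [[0,0,20],[0,0,25],[0,0,25],[0,0,20],[0,0,12],[0,0,0],[0,0,0]], "spin": [0,0,0,0,0,0,0], "fingers": [70,70,70,70,70,70,70]}}

```text
t: 22.85
eef_pos: [0.42, -0.3029, 0.1199]
ee_rot: [0.0, 0.707, 0.708, 0.0]
ft_force: [1.3, -1.0, 1.1]
grip_width: 0.723
finger_force: 0.0
```

{"fn": "apply_moves", "kwargs": {"translation": [[0,0,0],[0,0,0],[0,0,0],[0,0,0],[0,0,0],[0,0,0],[0,0,-5],[0,0,-10],[0,0,-10],[0,0,0]], "spin": [0,0,0,0,0,0,0,0,0,0], "fingers": [120,150,170,190,255,255,255,255,255,255], "newtons": 24}}

```text
t: 23.85
eef_pos: [0.42, -0.3034, 0.1461]
ee_rot: [0.001, 0.707, 0.707, 0.0]
ft_force: [0.1, -0.3, -2.5]
grip_width: 0.326
finger_force: 24.0
```

{"fn": "apply_moves", "kwargs": {"translation": [[0,0,-20],[0,0,-40],[0,0,-35],[15,8,0],[30,20,0],[25,30,0],[18,35,0],[8,38,0],[2,38,0],[0,35,0]], "spin": [0,0,0,0,0,0,0,0,0,0], "fingers": [255,255,255,255,255,255,255,255,255,255]}}

```text
t: 24.85
eef_pos: [0.625, -0.204, 0.2388]
ee_rot: [-0.0, 0.706, 0.708, 0.0]
ft_force: [-0.4, -0.1, -1.0]
grip_width: 0.325
finger_force: 24.0
```

{"fn": "apply_moves", "kwargs": {"translation": [[0,25,0],[0,10,0],[0,0,0],[0,0,0],[0,0,20],[0,0,20],[0,0,15],[0,0,5],[0,0,0],[0,0,0]], "spin": [0,0,0,0,0,0,0,0,0,0], "fingers": [255,255,255,255,255,255,255,255,255,255]}}

```text
t: 25.85
eef_pos: [0.6584, -0.2049, 0.1802]
ee_rot: [0.001, 0.707, 0.707, 0.0]
ft_force: [0.9, 0.7, -2.6]
grip_width: 0.325
finger_force: 24.0
```

```bash
python3 - <<'E'
from h import *
print(r.state()['eef_pos'],r.state()['ft_force'])
b=shot("side","b7")
cv2.imwrite("pics/c7.png",cv2.resize(b[120:270,290:490],(600,450),interpolation=2)[...,::-1])
E
```

```text
[ 0.65844785 -0.20485044  0.18019825] [ 0.85815232  0.74794081 -2.64307256]
```

View pics/c7.png

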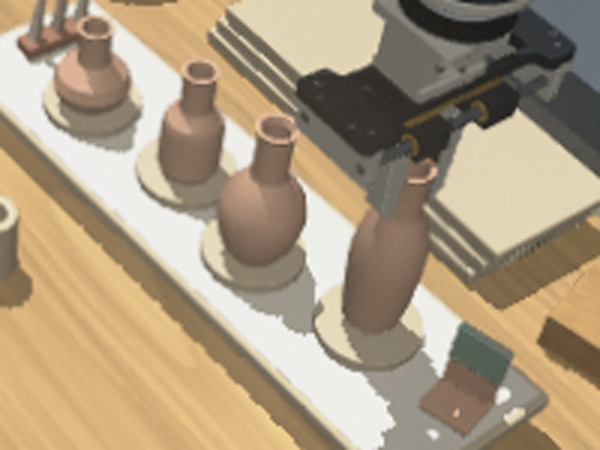

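The squat, bottle and globe are centred on their cookies. The slim vase hangs over cookie 4 (crop foot at about 375,330, cookie centre 370,325). Lowering.

{"fn": "apply_moves", "kwargs": {"translation": [[0,0,3],[0,0,2],[0,0,2],[0,0,1],[0,0,1],[0,0,0.5],[0,0,0],[0,0,0]], "spin": [0,0,0,0,0,0,0,0], "fingers": [255,255,255,255,255,255,255,255]}}

```text
t: 26.7
eef_pos: [0.6583, -0.2047, 0.1696]
ee_rot: [0.0, 0.707, 0.707, 0.0]
ft_force: [-0.1, 0.4, -2.9]
grip_width: 0.326
finger_force: 24.0
```

{"fn": "apply_moves", "kwargs": {"translation": [[0,0,1],[0,0,0],[0,0,0]], "spin": [0,0,0], "fingers": [255,255,255]}}

```text
t: 27.0
eef_pos: [0.6585, -0.2047, 0.1692]
ee_rot: [0.0, 0.707, 0.707, 0.0]
ft_force: [-0.9, 1.0, 4.5]
grip_width: 0.325
finger_force: 24.0
```

Contact made. Release, rise and back away.

{"fn": "apply_moves", "kwargs": {"translation": [[0,0,0],[0,0,0],[0,0,0],[0,0,-5],[0,0,-25],[0,0,-40],[0,0,-20],[-10,-30,0],[-10,-45,0],[-10,-45,0]], "spin": [0,0,0,0,0,0,0,0,0,0], "fingers": [165,140,110,110,110,100,70,70,70,70]}}

```text
t: 28.0
eef_pos: [0.5371, -0.2349, 0.2584]
ee_rot: [-0.0, 0.707, 0.708, -0.0]
ft_force: [-0.2, -0.8, 0.9]
grip_width: 0.725
finger_force: 0.0
```

{"fn": "apply_moves", "kwargs": {"translation": [[-10,-45,0],[-10,-45,0],[-10,-40,0],[-10,0,0],[0,0,0],[0,0,0]], "spin": [0,0,0,0,0,0], "fingers": [70,70,70,70,70,70]}}

```text
t: 28.6
eef_pos: [0.409, -0.275, 0.2585]
ee_rot: [-0.0, 0.707, 0.707, 0.0]
ft_force: [-0.5, 0.2, 0.3]
grip_width: 0.729
finger_force: 0.0
```

```bash
python3 - <<'E'
from h import *
print(r.state()['eef_pos'],r.state()['ft_force'])
a=shot("top","a8");b=shot("side","b8")
for P in ([.619,.109,.13],[.639,0,.155],[.631,-.1,.18],[.659,-.205,.205]): print(proj("top",P).round(1),proj("side",P).round(1))
o=np.hstack([cv2.resize(a[80:180,190:420],(460,200),interpolation=2),np.zeros((200,2,3),np.uint8)])
o=np.vstack([cv2.resize(a[80:180,190:420],(598,260),interpolation=2),cv2.resize(b[90:270,270:490],(598,489),interpolation=2)[:330]])
cv2.imwrite("pics/c8.png",o[...,::-1])
E
```

```text
[ 0.40901677 -0.27495331  0.2585435 ] [-0.46392032  0.20676567  0.31085262]
[244.1 135. ] [321.9 128.3]
[287.6 123. ] [356.1 143. ]
[329.2 122.1] [381.9 161.8]
[373.5 106.7] [425.9 178.4]
```

View pics/c8.png

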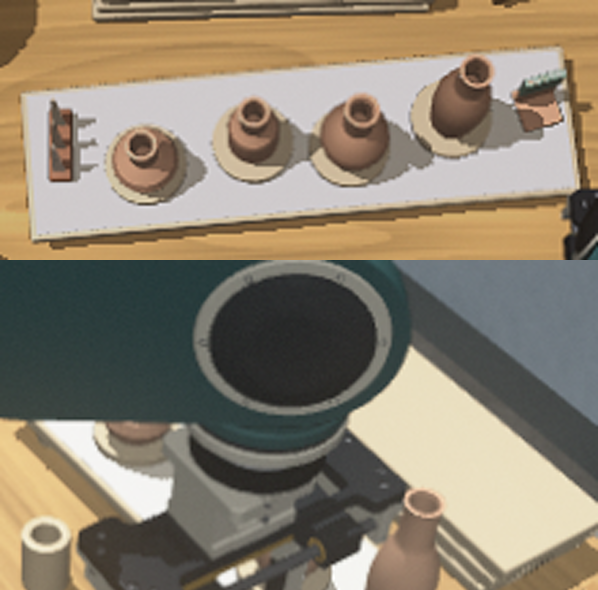

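All four rims fall within 1 px or so of where centred, upright vases would put them: (244.6,135.8), (288,123), (329,122) and (373.8,106.9). The cone pack and tile haven't moved.

```bash
python3 -c "
from bench import r
print(r.finish_job())"
```

```text
the job is handed in; nothing more can be done
None
```

I handed the job in at about 29 s: all four vases stand upright and centred on their cookies, shortest by the cone pack and tallest at the far end, and the cone pack and test tile were not moved.

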